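# Clamp down the specimen block

## Robot

A 6-joint arm with a two-finger parallel gripper is mounted at the origin on the work surface. World frame = base frame: x ahead of the robot, y to its left, z up, the work surface at z = 0. Lengths are in m, angles in rad, forces in N, time in s.
With the tool pointing down it reaches from about 0.3 to 0.775 m from the base axis. Payload 14.6 kg.
Tool frame: the origin (TCP) lies on the centre line of the jaws, within the pads' length; the fingertips stand 19 mm ahead of it and the grasp point (between the pads) is the TCP; y points along the fingers, x is the direction in which the jaws open and shut, and the axes are right-handed (so a half turn about y gives the same grasp; the last joint's range is limited). The gripper opens to 94 mm and grips with 3 to 60 N. Pads are 16 mm wide; open, the fingers measure 119 mm over their backs; the gripper's body (75 mm by 177 mm) begins 78 mm behind the grasp point.
Start: joints at [1.251, 0.3, 1.521, -0, 1.321, -0.067], TCP at [0.138, 0.533, 0.224] pointing down, gripper open.
Joint ranges: [-3.03, 3.03], [-0.79, 2.21], [0.23, 2.52], [-1.04, 4.18], [0, 3.07], [-2.55, 2.55]. Speed limits (rad/s): [2.22, 2.22, 2.57, 3.14, 3.14, 3.14].

## Interface

Orientations are given as [roll, pitch, yaw] about the fixed x, y, z axes, in that order (R = Rz(yaw) Ry(pitch) Rx(roll)).
In Python, from station import ctrl, optics gives the robot as it stands.
- The arm moves only by the tool jog_arm, never from a script. Its argument "targets" is a list of rows, each a list of 3 entries, a list of its own where there are three numbers: the finger opening in cm, from 0 to 9.4, then the shift along the tool's x, y, z in cm, then the turn about the tool's y in rad. A call has 1 to 10 rows; each row is the pose to reach, as a shift and turn from the pose commanded when the call began, along the tool's axes at that moment; what a row does not reach only later rows make up. A row lasts 1/10 s, in which the tool goes at most 50 mm and 8.59 degrees, less where a joint would pass 70% of its speed; a pose out of reach is approached as far as the arm can. A call with a gripper value outside its range is refused whole. The fingers move at their own pace and stop on an object; "grip_force" is the grip in N (left out, the last holds). Time passes only in rows, so rows that repeat a pose let the fingers close. It gives the time, the measured TCP pose, the force and the opening at its end, in the units of the state.
- ctrl.get_obs(): the state, without advancing time (a new reading comes with each control period).
- optics.camera(name): name is "side" or "top" or "wrist"; returns a dict with "img" (400x640x3 uint8, red, green, blue), "range_z" (400x640 float32, m along the optical axis (not along the pixel's ray), 0 where there is no reading), "camera_matrix" (3x3 intrinsics, pixels), "world_to_cam" (4x4, takes a point from world to camera coordinates); the wrist camera has in their place "mount" (4x4, takes a point from camera to tool coordinates, whose origin is the TCP and whose axes are the tool frame's). Camera axes: x right, y up, looking along -z (the intrinsics and any distortion apply to the point x, -y, -z); pixel columns grow to the right and rows downward; lengths in m; the calibration is good to about 2 mm. A picture is of the moment at which its call begins: read the wrist's pose just before it.
- ctrl.hand_in(): hands the job in, once; it reports no verdict.
The state is a dict: "time_s": time; "qpos": joint angles; "joint_vel": joint speeds; "tau": joint torques, N m; "ee_pos": TCP position; "eef_rot": TCP orientation; "force": force on the tool from outside, world axes, zero at the start; "moment": the same for the moment, N m; "grip_width": finger opening in m.
Only numpy, scipy, OpenCV 4.12 (cv2) and the standard library are available. Lean on these libraries where they do the work, as an engineer would, in place of code of your own. Each camera call takes 0.05 s, during which the arm holds its last target. There are 200 camera calls.

## Task

Clamp the resin block to the base plate with the plate's F-clamp. Push the sliding arm down the bar with light finger pressure until its pad meets the block and the arm tilts and bites on the bar, then turn the wooden handle clockwise (seen from above) a good half turn past snug, so that the block is held firmly but not crushed, and let go. Do not shift the block or disturb the other things on the bench.

Things in the scene. Friction and masses are not known exactly. Their poses are not given: they have to be found in the camera images.
- plate: aluminium base plate, 170 x 260 x 12 mm, fixed to the bench, lying flat; origin at the centre of its underside, z up. The clamp's steel bar (9 x 20 mm, serrated edges) stands on it at plate x = 0, y = +70 mm, its top 183 mm above the bench. The spindle stands over plate x = 0, y = -55 mm, 125 mm from the bar.
- jaw: dark cast sliding arm: a collar 56 mm tall round the bar, a beam 18 mm wide (plate x), 20 mm tall running along plate -y, and a boss of 30 mm at its end that carries the spindle. Origin: on the bar's axis at mid height of collar and beam, 125 to 152 mm above the bench at the start. Stays where left. Pushed near the bar it slides with 4 to 10 N; loaded at the spindle end it tilts and binds.
- push_point (a point): on the beam's flat top, 54 mm from the bar's axis: push down here (free from 30 to 100 mm). After the pad's first touch it gives 2 to 3 mm more, tilting, then goes stiff: bitten, this point about 110 mm above the bench. A slow push up to 10 to 15 N is right: the block feels about as much (8 N to bite, never over 20 N). The first knock on the resting arm may read 10 N too.
- jaw_tilt (a joint): tilt of the arm on the bar, rad: about -0.018 while it hangs free (spindle end low), 0.018 when it has just bitten (spindle end high), about 0.035 when screwed tight
- screw_feed (a joint): how far the spindle has been screwed down through the arm, m: 0 at the start, 0.006 a turn of the handle
- screw: threaded spindle, pad below and handle above, rocking a little in the arm's nut. Origin: centre of the pad's lower face (28 mm across), 45 mm below the arm's origin at the start; z up. Clockwise from above drives the pad down, 6 mm a turn, 23 mm at most. From the bite on (about 10 N on the block) each radian adds 9 to 12 N; the handle resists with 0.05 N m plus 0.0027 N m per newton.
- handle_grip (a point): on the spindle's axis, 25 mm below the top of the round wooden handle (28 mm across, 70 mm long, underside 100 mm above the pad's face). Grip from above, from any side. With the pad on the block it keeps its height as it turns: do not press or pull it, that frees the bite.
- block: the work: cast-resin block 60 x 66 x 45 mm (x, y, z), loose on the plate under the pad; origin at the centre of its underside, its top 57 mm above the bench. It is held firmly at 25 to 85 N and crushed at 110 N.
- hex_key: L-shaped hex key, 78 mm, lying on the plate; bystander, origin at its underside; leave alone
- vial: capped glass vial, 19 mm across, 46 mm tall, standing on the plate; bystander, origin at its underside; leave alone
- petri_dish: covered glass dish, 94 mm across; bystander, origin at its underside; leave alone
- forceps: steel forceps, 120 mm; bystander, origin at its underside; leave alone
- spare_block: smaller resin block 48 x 55 x 30 mm on the bench; bystander, origin at its underside; leave alone
- glue_bottle: small white bottle, 36 mm across, 95 mm tall; bystander, origin at its underside; leave alone
- brush: hand brush lying on the bench; bystander, origin at its underside; leave alone
- slide_tray: white tray 100 x 140 x 22 mm with dividers; bystander, origin at its underside; leave alone
Mind the look-alikes: they are no part of the job. What is shaped like the block but green or yellow is not meant.

How it is judged:
On the way, in this order (a step that is already met when the one before it is completed fails the run):
1. while pushed at the beam (gripper within 65 mm of push_point) the arm has tilted and bitten (over 0.01 rad), its pad pressing on the block with over 8 N, the handle not yet turned (feed under 1 mm) (contact force between screw and block above 8 N and distance between the grasp point and push_point below 0.065 m and value of joint jaw_tilt above 0.01 rad and value of joint screw_feed below 0.001 m), for 0.2 s.
2. the handle has been screwed tight: the spindle has been fed down by over 1 mm and the pad presses on the block with over 25 N (contact force between screw and block above 25 N and value of joint screw_feed above 0.001 m), for 0.2 s.
At the end, for the whole second after the job is handed in: The spindle has been fed down by over 1 mm and presses on the block with 25 to 85 N, the arm tilted on the bar by more than 0.01 rad (spindle end up), the block at rest within 5 mm of where it lay (all of step 2 and contact force between screw and block below 85 N and value of joint jaw_tilt above 0.01 rad and distance of block from where it was at the start of the episode below 0.005 m and linear speed of block below 0.01 m/s); the robot touches nothing.
It fails at once if the block is crushed: the pad presses on it with more than 110 N (contact force between screw and block above 110 N).
It fails at once if the arm is leaned on: while it is pushed down (gripper at the beam), the block is pressed with more than 20 N (contact force between screw and block above 20 N and distance between the grasp point and push_point below 0.065 m).
It fails at once if the block is shifted by more than 8 mm (distance of block from where it was at the start of the episode above 0.008 m).
It fails at once if a bystander is moved by more than 20 mm (distance of any of hex_key, vial, petri_dish, forceps, spare_block, glue_bottle, brush, slide_tray from where it was at the start of the episode above 0.02 m).
It also fails if it takes over 72 s, if anything falls off the work surface, if the arm or the gripper's body presses on something with over 40 N, if the wrist force passes 120 N, or if a joint passes its speed limit or range.

## Working session

There is one attempt and no reset: what is moved stays moved. The work goes in short steps, Python scripts to look and compute and a tool call to move; the robot and the scene stay as the last step left them, time stands still between calls to the robot, and variables do not carry over. Pictures are saved under pics/ and viewed, about 8 in all and at most 12, crops included, and the job is handed in when it is done.

Besides the shell and the picture viewer there is one more tool, called after "Call:" by a JSON object that holds its "fn" and its "kwargs". jog_arm: Moves the arm, as the interface text tells. Its arguments: {"type":"object","properties":{"targets":{"type":"array","items":{"type":"array"}},"grip_force":{"type":"number"}},"required":["targets"]}

```bash
mkdir -p pics; ls; cat > h.py <<'E'
from station import ctrl, optics
import numpy as np, cv2
from scipy.spatial.transform import Rotation as R
def obs(): return ctrl.get_obs()
def cloud(c, o=None):
    K=c["camera_matrix"]; z=c["range_z"]; v,u=np.mgrid[:400,:640]
    p=np.stack([(u-K[0,2])/K[0,0]*z, -(v-K[1,2])/K[1,1]*z, -z],-1)
    if "world_to_cam" in c: M=np.linalg.inv(c["world_to_cam"])
    else:
        T=np.eye(4); T[:3,:3]=R.from_euler('xyz',o["eef_rot"]).as_matrix(); T[:3,3]=o["ee_pos"]; M=T@c["mount"]
    w=p@M[:3,:3].T+M[:3,3]; w[z==0]=np.nan
    return w
def snap(name,fn):
    o=obs(); c=optics.camera(name); cv2.imwrite('pics/'+fn,c["img"][...,::-1]); np.save('pics/'+fn[:-4]+'.npy',cloud(c,o)); return c,o
E
python3 - <<'E'
from h import *
for n in ("top","side"):
    c,o=snap(n,n+'0.png'); print(n,[k for k in c], c["camera_matrix"].tolist(), np.linalg.inv(c["world_to_cam"]).round(3).tolist())
print(o)
a=cv2.imread('pics/top0.png');b=cv2.imread('pics/side0.png')
E
```

```text
pics
top ['img', 'range_z', 'camera_matrix', 'world_to_cam'] [[516.42015864921, 0.0, 322.6885049769302], [0.0, 516.42015864921, 200.19662057909662], [0.0, 0.0, 1.0]] [[0.007, 0.99, -0.14, 0.367], [-1.0, 0.006, -0.005, -0.012], [-0.004, 0.14, 0.99, 1.819], [0.0, 0.0, 0.0, 1.0]]
side ['img', 'range_z', 'camera_matrix', 'world_to_cam'] [[401.2649576885008, 0.0, 318.99570749907775], [0.0, 401.2649576885008, 191.33748220503202], [0.0, 0.0, 1.0]] [[-0.982, 0.111, -0.15, 0.346], [-0.185, -0.667, 0.722, 1.036], [-0.02, 0.737, 0.676, 1.149], [0.0, 0.0, 0.0, 1.0]]
{'time_s': 0.05, 'qpos': array([ 1.25142491e+00,  3.00460507e-01,  1.52154625e+00,  2.07770596e-05,
        1.32070286e+00, -6.66399559e-02]), 'joint_vel': array([-0.00106877, -0.00041563, -0.00162904,  0.00184762,  0.00012283,
        0.00022169]), 'tau': array([ 7.35320300e-04, -5.33197689e+01, -3.53710198e+01,  7.09782005e-02,
        2.35588808e-02, -7.04500599e-05]), 'ee_pos': array([0.13747485, 0.53230662, 0.22390686]), 'eef_rot': array([-1.57070187e+00,  1.11314911e-03,  1.31805976e+00]), 'force': array([ 0.81851048, -1.36494032, -0.23819328]), 'moment': array([-0.00195082,  0.01283994, -0.00952208]), 'grip_width': 0.09399449937651096}
```

View pics/top0.png

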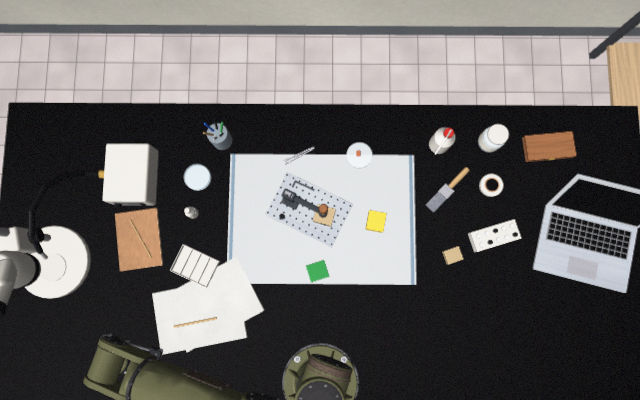

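View pics/side0.png

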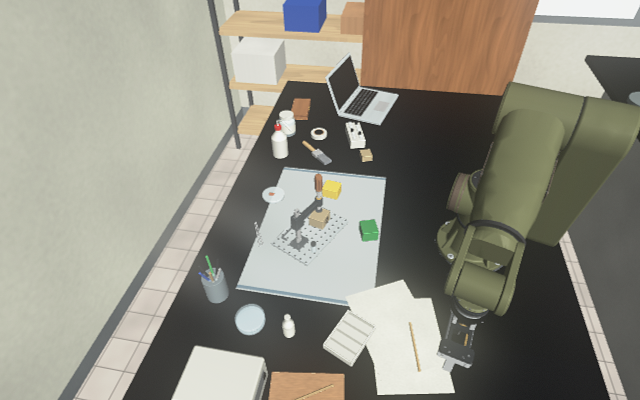

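The top view shows the bar at about (287,198), the handle at about (323,210) and the clamp beam between them, with the block under the handle. The green and yellow blocks are look-alikes. Next I'll measure these from the point clouds.

```bash
python3 - <<'E'
from h import *
t=np.load('pics/top0.npy'); s=np.load('pics/side0.npy')
for nm,w in(("top",t),("side",s)):
    p=w.reshape(-1,3); m=(p[:,0]>.3)&(p[:,0]<.7)&(p[:,1]>-.15)&(p[:,1]<.25)
    p=p[m]
    for lo,hi in((.19,.26),(.17,.19),(.155,.17),(.13,.155),(.11,.13),(.05,.064),(.008,.017)):
        q=p[(p[:,2]>lo)&(p[:,2]<hi)]
        if len(q): print(nm,lo,hi,len(q),q.mean(0).round(4),q.min(0).round(3),q.max(0).round(3))
    q=p[(p[:,2]>.006)&(p[:,2]<.018)]; r=cv2.minAreaRect((q[:,:2]*1000).astype(np.float32)); print(r)
for a in (t[195:203:2,282:296:2],t[206:216:2,316:330:2]): print((a*1000).round(0).tolist())
a=cv2.imread('pics/top0.png')[165:255,255:365]; b=cv2.imread('pics/side0.png')[160:280,250:390]
cv2.imwrite('pics/crop0.png',np.hstack([cv2.resize(a,(440,360),interpolation=2),cv2.resize(b,(360,360),interpolation=2)]))
E
```

```text
top 0.19 0.26 86 [ 5.645e-01 -5.000e-04  2.409e-01] [ 0.551 -0.017  0.19 ] [0.619 0.117 0.259]
top 0.17 0.19 23 [0.621  0.1089 0.1813] [0.614 0.099 0.173] [0.628 0.118 0.189]
top 0.155 0.17 64 [0.6194 0.11   0.1596] [0.602 0.09  0.155] [0.638 0.132 0.167]
top 0.13 0.155 199 [0.5924 0.0549 0.1405] [ 0.552 -0.018  0.13 ] [0.632 0.127 0.155]
top 0.11 0.13 20 [0.5875 0.0661 0.124 ] [ 0.554 -0.011  0.111] [0.616 0.132 0.13 ]
top 0.05 0.064 288 [0.5159 0.0087 0.0569] [ 0.344 -0.046  0.05 ] [0.599 0.147 0.064]
top 0.008 0.017 2742 [0.5463 0.0477 0.0119] [ 0.3   -0.149  0.008] [0.699 0.25  0.017]
((499.779541015625, 50.52049255371094), (399.0600280761719, 398.84588623046875), 89.89301300048828)
side 0.19 0.26 125 [0.5644 0.0034 0.2255] [ 0.552 -0.015  0.19 ] [0.579 0.012 0.253]
side 0.17 0.19 43 [0.6024 0.0768 0.1798] [ 0.557 -0.002  0.17 ] [0.629 0.122 0.189]
side 0.155 0.17 57 [0.611  0.094  0.1591] [ 0.561 -0.005  0.155] [0.64  0.13  0.169]
side 0.13 0.155 216 [0.5944 0.0633 0.14  ] [ 0.553 -0.018  0.13 ] [0.641 0.134 0.155]
side 0.11 0.13 101 [0.597  0.0792 0.1212] [ 0.553 -0.001  0.11 ]
[... 1010 characters left out ...]
.0, 254.0], [570.0, -8.0, 256.0], [571.0, -14.0, 252.0], [602.0, -22.0, 9.0]], [[579.0, 18.0, 133.0], [579.0, 12.0, 135.0], [564.0, 4.0, 255.0], [563.0, -2.0, 259.0], [564.0, -8.0, 253.0], [564.0, -14.0, 257.0], [588.0, -21.0, 63.0]], [[572.0, 18.0, 135.0], [572.0, 12.0, 141.0], [558.0, 4.0, 252.0], [558.0, -2.0, 253.0], [557.0, -8.0, 258.0], [559.0, -14.0, 241.0], [582.0, -21.0, 57.0]], [[566.0, 18.0, 130.0], [566.0, 12.0, 129.0], [555.0, 4.0, 229.0], [553.0, -2.0, 245.0], [553.0, -8.0, 242.0], [555.0, -14.0, 225.0], [575.0, -21.0, 55.0]], [[568.0, 20.0, 60.0], [567.0, 13.0, 62.0], [559.0, 5.0, 140.0], [551.0, -2.0, 205.0], [551.0, -8.0, 208.0], [558.0, -15.0, 142.0], [568.0, -21.0, 61.0]]]
```

View pics/crop0.png

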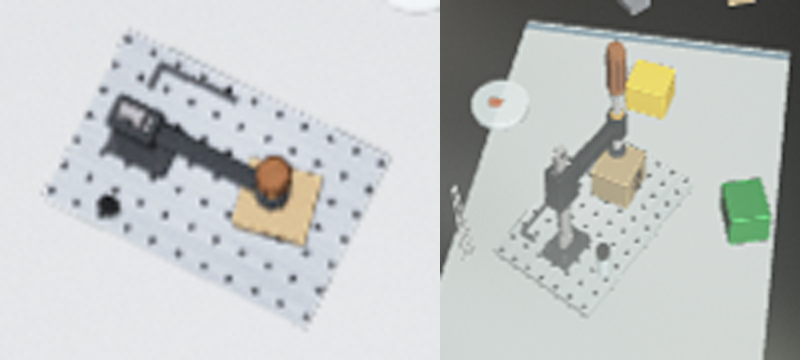

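Call:
{"fn": "jog_arm", "kwargs": {"targets": [[9.4,[0,-4,0],0],[9.4,[0,-8,0],0],[9.4,[-3,-10,-5],0.1],[9.4,[-5,-10,-8.5],0.2],[9.4,[-7,-10,-12],0.3],[9.4,[-9,-10,-15.5],0.4],[9.4,[-11,-10,-19],0.5],[9.4,[-13,-10,-22],0.6],[9.4,[-15,-10,-25],0.7],[9.4,[-17,-10,-28],0.8]]}}

```text
time_s: 1.1
ee_pos: [0.3669, 0.2966, 0.3243]
eef_rot: [-1.571, 0.0, 0.514]
force: [-0.2, 0.7, -0.5]
grip_width: 0.0939
```

```bash
cat >> h.py <<'E'
def to(x,y,z,yaw):
    o=obs(); M=R.from_euler('xyz',o["eef_rot"]).as_matrix()
    d=M.T@(np.array([x,y,z])-o["ee_pos"])*100
    cur=np.arctan2(M[1,0],M[0,0]); print('pos',o["ee_pos"].round(4),'yaw',round(cur,3),'F',o["force"].round(2),'M',o["moment"].round(3),'q6',o["qpos"][5].round(3),'t',o["time_s"],'w',o["grip_width"])
    print('shift cm',d.round(2),'turn',round(cur-yaw,3))
E
python3 -c "
from h import *
to(.595,.0615,.32,-.454); print(optics.camera('wrist')['mount'].round(3))"
```

```text
pos [0.3669 0.2966 0.3243] yaw 0.514 F [-0.21  0.71 -0.53] M [-0.025 -0.005  0.006] q6 0.088 t 1.1 w 0.09387490464512328
shift cm [  8.31   0.43 -31.69] turn 0.968
[[ 1.    -0.001 -0.     0.001]
 [-0.     0.244 -0.97  -0.161]
 [ 0.001  0.97   0.244  0.071]
 [ 0.     0.     0.     1.   ]]
```

Call:
{"fn": "jog_arm", "kwargs": {"targets": [[9.4,[1,0,-4],0.12],[9.4,[2,0,-8],0.24],[9.4,[3,0,-12],0.36],[9.4,[4,0,-16],0.48],[9.4,[5,0,-20],0.6],[9.4,[6,0,-24],0.72],[9.4,[7,0,-28],0.84],[9.4,[8.3,0.4,-31.7],0.968],[9.4,[8.3,0.4,-31.7],0.968],[9.4,[8.3,0.4,-31.7],0.968]]}}

```text
time_s: 2.15
ee_pos: [0.5952, 0.0633, 0.3196]
eef_rot: [-1.571, 0.001, -0.45]
force: [0.2, -0.0, -0.0]
grip_width: 0.0938
```

```bash
python3 - <<'E'
from h import *
to(.595,.0615,.32,-.454)
c,o=snap('wrist','w1.png')
p=np.load('pics/w1.npy').reshape(-1,3); p=p[(p[:,0]>.45)&(p[:,0]<.7)&(p[:,1]>-.1)&(p[:,1]<.2)]
for lo,hi in((.24,.27),(.22,.24),(.17,.195),(.125,.15),(.052,.062)):
    q=p[(p[:,2]>lo)&(p[:,2]<hi)]
    if len(q): print(lo,hi,len(q),np.median(q,0).round(4),q.min(0).round(3),q.max(0).round(3))
E
```

```text
pos [0.5952 0.0633 0.3196] yaw -0.45 F [ 0.2  -0.05 -0.04] M [-0.043  0.133  0.007] q6 0.494 t 2.15 w 0.09376531279746816
shift cm [ 0.06 -0.04 -0.17] turn 0.004
0.24 0.27 361 [0.5703 0.0022 0.2461] [ 0.554 -0.011  0.24 ] [0.58  0.007 0.252]
0.22 0.24 359 [0.5716 0.0048 0.2309] [ 0.554 -0.014  0.22 ] [0.58  0.008 0.24 ]
0.17 0.195 333 [0.6196 0.1056 0.1835] [ 0.554 -0.011  0.174] [0.63  0.119 0.195]
0.125 0.15 1520 [0.5866 0.0358 0.138 ] [ 0.552 -0.019  0.125] [0.619 0.101 0.15 ]
0.052 0.062 1132 [0.5654 0.0021 0.0577] [ 0.53  -0.047  0.052] [0.603 0.145 0.061]
```

View pics/w1.png

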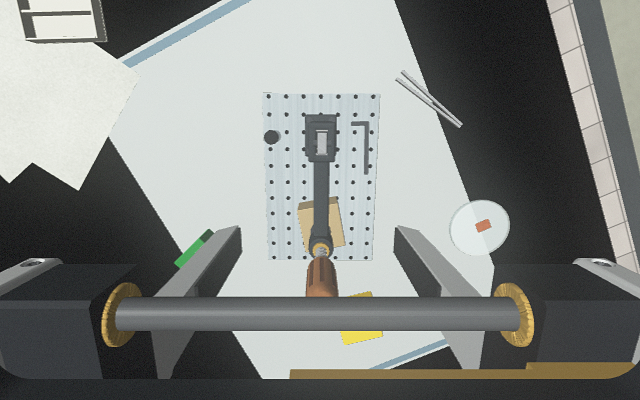

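The wrist view shows the beam running straight along column ~321, from the bar (321,145) to the handle (321,270), and the fingers straddle it centrally. I'll close the fingers and descend to just above the beam.

Call:
{"fn": "jog_arm", "kwargs": {"targets": [[0,[0,2,0],0],[0,[0,4,0],0],[0,[0,6,0],0],[0,[0,8,0],0],[0,[0,10,0],0],[0,[0,12,0],0],[0,[0,13,0],0],[0,[0,14,0],0],[0,[0,14.5,0],0],[0,[0,14.5,0],0]]}}

```text
time_s: 3.2
ee_pos: [0.5951, 0.0638, 0.1754]
eef_rot: [-1.571, 0.0, -0.45]
force: [0.4, 0.4, -0.5]
grip_width: 0.0172
```

Call:
{"fn": "jog_arm", "kwargs": {"targets": [[0,[0,0,0],0],[0,[0,0.1,0],0],[0,[0,0.2,0],0],[0,[0,0.3,0],0],[0,[0,0.4,0],0],[0,[0,0.5,0],0],[0,[0,0.6,0],0],[0,[0,0.7,0],0],[0,[0,0.8,0],0],[0,[0,0.9,0],0]]}}

```text
time_s: 4.2
ee_pos: [0.5952, 0.0636, 0.1664]
eef_rot: [-1.571, 0.0, -0.45]
force: [0.2, 0.3, -0.7]
grip_width: 0.0007
```

Call:
{"fn": "jog_arm", "kwargs": {"targets": [[0,[0,0.1,0],0],[0,[0,0.2,0],0],[0,[0,0.3,0],0],[0,[0,0.4,0],0],[0,[0,0.5,0],0],[0,[0,0.6,0],0],[0,[0,0.7,0],0],[0,[0,0.8,0],0],[0,[0,0.9,0],0],[0,[0,1.0,0],0]]}}

```text
time_s: 5.2
ee_pos: [0.5953, 0.0636, 0.1564]
eef_rot: [-1.571, -0.0, -0.45]
force: [-0.9, -0.5, 3.0]
grip_width: 0.0007
```

Call:
{"fn": "jog_arm", "kwargs": {"targets": [[0,[0,0.1,0],0],[0,[0,0.2,0],0],[0,[0,0.3,0],0],[0,[0,0.4,0],0],[0,[0,0.5,0],0],[0,[0,0.6,0],0],[0,[0,0.7,0],0],[0,[0,0.8,0],0]]}}

```text
time_s: 6.0
ee_pos: [0.5952, 0.0636, 0.1484]
eef_rot: [-1.571, -0.0, -0.45]
force: [-0.9, 0.4, 2.7]
grip_width: 0.0002
```

Call:
{"fn": "jog_arm", "kwargs": {"targets": [[0,[0,0.1,0],0],[0,[0,0.2,0],0],[0,[0,0.3,0],0],[0,[0,0.4,0],0],[0,[0,0.5,0],0],[0,[0,0.6,0],0],[0,[0,0.7,0],0],[0,[0,0.8,0],0],[0,[0,0.9,0],0],[0,[0,1.0,0],0]]}}

```text
time_s: 7.0
ee_pos: [0.5952, 0.0636, 0.1384]
eef_rot: [-1.571, -0.0, -0.45]
force: [-0.2, -0.1, 3.2]
grip_width: 0.0004
```

Call:
{"fn": "jog_arm", "kwargs": {"targets": [[0,[0,0.05,0],0],[0,[0,0.1,0],0],[0,[0,0.15,0],0],[0,[0,0.2,0],0],[0,[0,0.25,0],0],[0,[0,0.3,0],0]]}}

```text
time_s: 7.6
ee_pos: [0.5952, 0.0636, 0.1354]
eef_rot: [-1.571, 0.0, -0.45]
force: [-0.4, -0.2, 3.5]
grip_width: 0.0003
```

Call:
{"fn": "jog_arm", "kwargs": {"targets": [[0,[0,0.05,0],0],[0,[0,0.1,0],0],[0,[0,0.15,0],0],[0,[0,0.2,0],0]]}}

```text
time_s: 8.0
ee_pos: [0.5952, 0.0636, 0.1334]
eef_rot: [-1.571, -0.0, -0.45]
force: [-0.6, 0.0, 3.5]
grip_width: 0.0006
```

Call:
{"fn": "jog_arm", "kwargs": {"targets": [[0,[0,0.05,0],0],[0,[0,0.1,0],0],[0,[0,0.15,0],0]]}}

```text
time_s: 8.3
ee_pos: [0.595, 0.0636, 0.1315]
eef_rot: [-1.571, 0.001, -0.45]
force: [0.1, -0.5, -0.1]
grip_width: 0.0002
```

Call:
{"fn": "jog_arm", "kwargs": {"targets": [[0,[0,0.04,0],0],[0,[0,0.08,0],0]]}}

```text
time_s: 8.5
ee_pos: [0.5951, 0.0636, 0.1309]
eef_rot: [-1.571, 0.0, -0.45]
force: [0.2, 0.5, 0.6]
grip_width: 0.0002
```

Call:
{"fn": "jog_arm", "kwargs": {"targets": [[0,[0,0.04,0],0],[0,[0,0.08,0],0]]}}

```text
time_s: 8.7
ee_pos: [0.5952, 0.0636, 0.1303]
eef_rot: [-1.571, 0.0, -0.45]
force: [0.0, 0.2, -0.3]
grip_width: 0.0005
```

Call:
{"fn": "jog_arm", "kwargs": {"targets": [[0,[0,0.03,0],0],[0,[0,0.06,0],0]]}}

```text
time_s: 8.9
ee_pos: [0.5952, 0.0636, 0.1299]
eef_rot: [-1.571, -0.0, -0.45]
force: [-1.6, -0.5, 3.9]
grip_width: 0.0002
```

Call:
{"fn": "jog_arm", "kwargs": {"targets": [[0,[0,0.03,0],0],[0,[0,0.06,0],0]]}}

```text
time_s: 9.1
ee_pos: [0.5953, 0.0636, 0.1297]
eef_rot: [-1.571, -0.0, -0.45]
force: [-3.7, -0.5, 8.3]
grip_width: 0.0002
```

Call:
{"fn": "jog_arm", "kwargs": {"targets": [[0,[0,0.02,0],0],[0,[0,0.04,0],0]]}}

```text
time_s: 9.3
ee_pos: [0.5953, 0.0635, 0.1296]
eef_rot: [-1.571, -0.001, -0.45]
force: [-5.0, -1.2, 11.1]
grip_width: 0.0003
```

Call:
{"fn": "jog_arm", "kwargs": {"targets": [[0,[0,0.02,0],0],[0,[0,0.02,0],0],[0,[0,0.02,0],0],[0,[0,0.02,0],0]]}}

```text
time_s: 9.7
ee_pos: [0.5953, 0.0635, 0.1296]
eef_rot: [-1.571, -0.001, -0.45]
force: [-5.1, 0.2, 10.2]
grip_width: 0.0003
```

Call:
{"fn": "jog_arm", "kwargs": {"targets": [[0,[0,0.02,0],0],[0,[0,0.04,0],0],[0,[0,0.04,0],0],[0,[0,0.04,0],0],[0,[0,0.04,0],0]]}}

```text
time_s: 10.2
ee_pos: [0.5953, 0.0636, 0.1295]
eef_rot: [-1.57, -0.001, -0.45]
force: [-6.1, -0.5, 14.0]
grip_width: 0.0002
```

```bash
python3 - <<'E'
from h import *
to(.595,.0635,.1296,-.45)
for n in("side","wrist"):
    snap(n,n+'2.png')
p=np.load('pics/side2.npy').reshape(-1,3)
# beam/boss profile along plate y
u=np.array([.44,.898]); b=np.array([.6195,.1085]); d=(p[:,:2]-b)@u; l=(p[:,:2]-b)@[.898,-.44]
for lo in range(-120,-25,10):
    m=(d>lo/1e3)&(d<(lo+10)/1e3)&(abs(l)<.008)&(p[:,2]>.09)&(p[:,2]<.125)
    if m.sum(): print(lo,m.sum(),np.percentile(p[m,2],[50,90]).round(4))
a=cv2.imread('pics/side2.png')[150:290,240:400]; b=cv2.imread('pics/wrist2.png')
cv2.imwrite('pics/c2.png',np.hstack([cv2.resize(a,(400,350),interpolation=2),cv2.resize(b,(400,350))]))
E
```

```text
pos [0.5953 0.0636 0.1295] yaw -0.45 F [-6.07 -0.54 14.01] M [-2.170e-01  1.407e+00 -1.000e-03] q6 0.495 t 10.2 w 0.00016664472102320222
shift cm [-0.03 -0.01 -0.02] turn 0.0
-120 1 [0.1194 0.1194]
-110 9 [0.1088 0.1113]
-100 12 [0.1093 0.1114]
-90 11 [0.109  0.1128]
-80 10 [0.1049 0.1101]
-70 3 [0.0991 0.103 ]
-60 5 [0.1045 0.108 ]
-50 9 [0.1086 0.12  ]
-40 15 [0.1097 0.1135]
-30 3 [0.1098 0.1108]
```

View pics/c2.png

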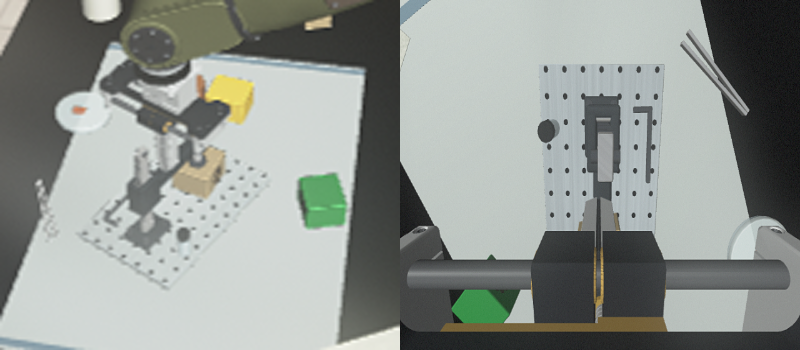

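The views show the arm down on the block, pushed at the beam and bitten: about 14 N, with the beam at z≈0.110. The bystanders are untouched. I'll lift off gently.

Call:
{"fn": "jog_arm", "kwargs": {"targets": [[0,[0,-0.05,0],0],[0,[0,-0.1,0],0],[0,[0,-0.2,0],0],[0,[0,-0.5,0],0],[0,[0,-1.5,0],0],[0,[0,-4,0],0],[0,[0,-7,0],0],[0,[0,-10,0],0],[0,[0,-13,0],0],[0,[0,-15,0],0]]}}

```text
time_s: 11.3
ee_pos: [0.5954, 0.0636, 0.2813]
eef_rot: [-1.569, -0.003, -0.45]
force: [0.3, -0.6, -1.2]
grip_width: 0.0006
```

```bash
python3 - <<'E'
from h import *
to(.595,.0635,.28,-.45)
for n in("wrist","top","side"): snap(n,n+'3.png')
for n in("wrist","top","side"):
    p=np.load(f'pics/{n}3.npy').reshape(-1,3); p=p[np.linalg.norm(p[:,:2]-[.564,-.004],axis=1)<.03]
    for lo in (.16,.17,.18,.19,.2,.21,.22):
        q=p[(p[:,2]>lo)&(p[:,2]<lo+.01)]
        if len(q)>6:
            # fit circle centre with r=.014
            from scipy.optimize import least_squares
            f=least_squares(lambda c:np.linalg.norm(q[:,:2]-c,axis=1)-.0135,[.564,-.004],loss='soft_l1',f_scale=.002)
            print(n,lo,len(q),f.x.round(4),q.min(0).round(3),q.max(0).round(3))
    print('top z',np.percentile(p[p[:,2]>.15,2],[90,99]))
E
```

```text
pos [0.5954 0.0636 0.2813] yaw -0.45 F [ 0.33 -0.63 -1.22] M [-0.078  0.108 -0.046] q6 0.495 t 11.3 w 0.0005854319697517915
shift cm [-0.03  0.13 -0.03] turn -0.0Traceback (most recent call last):
  File "<stdin>", line 13, in <module>
    return _quantile_unchecked(
        a, q, axis, out, overwrite_input, method, keepdims, weights)
    return _ureduce(a,
                    func=_quantile_ureduce_func,
    ...<5 lines>...
                    overwrite_input=overwrite_input,
                    method=method)
    r = func(a, **kwargs)
    result = _quantile(arr,
                       quantiles=q,
    ...<2 lines>...
                       out=out,
                       weights=wgt)
    slices_having_nans = np.isnan(arr[-1, ...])
                                  ~~~^^^^^^^^^
IndexError: index -1 is out of bounds for axis 0 with size 0
```

Call:
{"fn": "jog_arm", "kwargs": {"targets": [[9.4,[0,-1.5,0],-0.1],[9.4,[0,-3,-1],-0.25],[9.4,[0,-3,-2],-0.4],[9.4,[0,-3,-3],-0.55],[9.4,[0,-3,-4],-0.7],[9.4,[0,-3,-5],-0.85],[9.4,[0.1,-3,-6],-1.0],[9.4,[0.2,-3,-7],-1.15],[9.4,[0.2,-3,-7.4],-1.25],[9.4,[0.2,-3,-7.4],-1.35]]}}

```text
time_s: 12.45
ee_pos: [0.5644, -0.0045, 0.3067]
eef_rot: [-1.569, 0.001, 0.904]
force: [0.1, 0.1, -0.8]
grip_width: 0.0772
```

Call:
{"fn": "jog_arm", "kwargs": {"targets": [[9.4,[0,0,0],-0.15],[9.4,[0,0,0],-0.3],[9.4,[0,0,0],-0.45],[9.4,[0,0,0],-0.6],[9.4,[0,0,0],-0.75],[9.4,[0,0,0],-0.9],[9.4,[0,0,0],-1.0],[9.4,[0,0,0],-1.0],[9.4,[0,0,0],-1.0]]}}

```text
time_s: 13.35
ee_pos: [0.5647, -0.0039, 0.3073]
eef_rot: [-1.57, -0.001, 1.897]
force: [0.1, 0.2, 0.4]
grip_width: 0.0937
```

```bash
cat > m.py <<'E'
from h import *
from scipy.optimize import least_squares
import sys
tag=sys.argv[1]
to(.564,-.004,.31,1.9)
for n in("wrist","top","side"):
    snap(n,n+tag+'.png')
    p=np.load(f'pics/{n}{tag}.npy').reshape(-1,3); p=p[np.linalg.norm(p[:,:2]-[.564,-.004],axis=1)<.03]; p=p[p[:,2]<.245]
    for lo in (.16,.17,.18,.19,.2,.21,.22):
        q=p[(p[:,2]>lo)&(p[:,2]<lo+.01)]
        if len(q)>6:
            f=least_squares(lambda c:np.linalg.norm(q[:,:2]-c,axis=1)-.0135,[.564,-.004],loss='soft_l1',f_scale=.002)
            print(n,lo,len(q),f.x.round(4),q.min(0).round(3),q.max(0).round(3))
    q=p[p[:,2]>.15]
    if len(q): print(n,'top z',np.percentile(q[:,2],[90,99]))
E
python3 m.py 4
```

```text
pos [ 0.5647 -0.0039  0.3073] yaw 1.897 F [0.13 0.18 0.39] M [0.056 0.039 0.024] q6 -1.969 t 13.35 w 0.09372787578652832
shift cm [ 0.02 -0.27  0.07] turn -0.003
wrist 0.16 23 [ 0.5661 -0.0042] [ 0.553 -0.017  0.165] [0.56  0.007 0.17 ]
wrist 0.17 46 [ 0.5661 -0.0043] [ 0.552 -0.018  0.17 ] [0.568 0.008 0.18 ]
wrist 0.18 65 [ 0.566  -0.0043] [ 0.553 -0.018  0.18 ] [0.569 0.009 0.19 ]
wrist 0.19 66 [ 0.5661 -0.0044] [ 0.553 -0.018  0.191] [0.569 0.008 0.2  ]
wrist 0.2 69 [ 0.5661 -0.0044] [ 0.553 -0.019  0.2  ] [0.569 0.009 0.21 ]
wrist 0.21 179 [ 0.5665 -0.0044] [ 0.553 -0.018  0.21 ] [0.58  0.009 0.22 ]
wrist 0.22 703 [ 0.5731 -0.0019] [ 0.554 -0.017  0.22 ] [0.579 0.008 0.229]
wrist top z [0.22674163 0.22780845]
top top z [0.22618697 0.22878751]
side 0.16 11 [ 0.568  -0.0041] [ 0.554 -0.002  0.161] [0.574 0.013 0.17 ]
side 0.17 17 [ 0.5677 -0.0027] [ 0.554 -0.006  0.17 ] [0.578 0.015 0.18 ]
side 0.18 16 [ 0.5669 -0.0029] [ 0.553 -0.001  0.18 ] [0.578 0.013 0.189]
side 0.19 20 [ 0.5678 -0.0032] [ 0.553 -0.004  0.19 ] [0.577 0.014 0.2  ]
side 0.2 15 [ 0.5673 -0.004 ] [ 0.554 -0.007  0.201] [0.577 0.012 0.21 ]
side 0.21 19 [ 0.5666 -0.003 ] [ 0.554 -0.008  0.21 ] [0.578 0.014 0.22 ]
side 0.22 29 [0.5563 0.001 ] [ 0.557 -0.013  0.22 ] [0.578 0.013 0.23 ]
side top z [0.22492495 0.22739788]
```

View pics/wrist4.png

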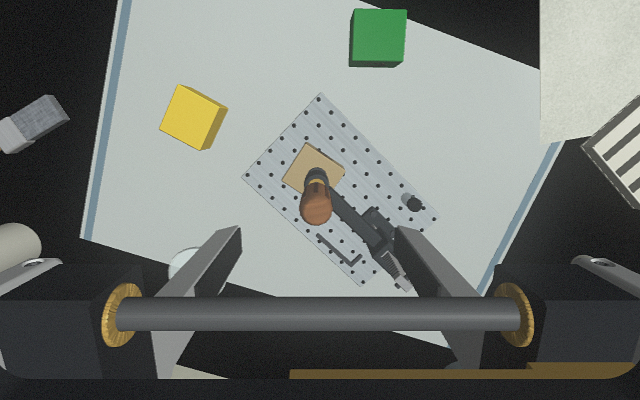

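The handle top is at z 0.227, as expected, and its axis is at about (0.5665, -0.0043). I'll descend and grip.

Call:
{"fn": "jog_arm", "kwargs": {"targets": [[9.4,[-0.1,1.5,-0.16],0],[9.4,[-0.1,3.5,-0.16],0],[9.4,[-0.1,5.5,-0.16],0],[9.4,[-0.1,7.5,-0.16],0],[9.4,[-0.1,9.5,-0.16],0],[6,[-0.1,10.5,-0.16],0],[5,[-0.1,10.5,-0.16],0],[4,[-0.1,10.5,-0.16],0],[4,[-0.1,10.5,-0.16],0],[4,[-0.1,10.5,-0.16],0]], "grip_force": 5}}

```text
time_s: 14.5
ee_pos: [0.5669, -0.0044, 0.204]
eef_rot: [-1.572, 0.001, 1.9]
force: [0.1, 1.0, 0.9]
grip_width: 0.0572
```

Call:
{"fn": "jog_arm", "kwargs": {"targets": [[3.2,[0,0,0],0],[3,[0,0,0],0],[2.8,[0,0,0],0],[2.6,[0,0,0],0],[2.4,[0,0,0],0],[2.0,[0,0,0],0],[2.0,[0,0,0],0]], "grip_force": 5}}

```text
time_s: 15.2
ee_pos: [0.5667, -0.0045, 0.2032]
eef_rot: [-1.571, 0.0, 1.9]
force: [0.2, -1.2, 0.8]
grip_width: 0.028
```

Call:
{"fn": "jog_arm", "kwargs": {"targets": [[1.0,[0,0,0],0],[0.5,[0,0,0],0],[0.5,[0,0,0],0],[0.5,[0,0,0],0]], "grip_force": 25}}

```text
time_s: 15.6
ee_pos: [0.5667, -0.0044, 0.2032]
eef_rot: [-1.571, 0.0, 1.9]
force: [0.4, -1.7, 1.9]
grip_width: 0.0277
```

Call:
{"fn": "jog_arm", "kwargs": {"targets": [[0.5,[0,0,0],0.05],[0.5,[0,0,0],0.13],[0.5,[0,0,0],0.21],[0.5,[0,0,0],0.29],[0.5,[0,0,0],0.37],[0.5,[0,0,0],0.45],[0.5,[0,0,0],0.5]]}}

```text
time_s: 16.3
ee_pos: [0.5667, -0.0045, 0.2031]
eef_rot: [-1.571, 0.0, 1.397]
force: [0.6, -2.0, 0.4]
grip_width: 0.0275
```

```bash
python3 -c "
from h import *
to(.5667,-.0045,.203,1.4)"
```

```text
pos [ 0.5667 -0.0045  0.2031] yaw 1.397 F [ 0.56 -1.99  0.42] M [-0.704 -0.092  0.109] q6 -1.469 t 16.3 w 0.027512027871423587
shift cm [ 0.    0.01 -0.  ] turn -0.003
```

Call:
{"fn": "jog_arm", "kwargs": {"targets": [[0.5,[0,0,0],0.1],[0.5,[0,0,0],0.2],[0.5,[0,0,0],0.3],[0.5,[0,0,0],0.4],[0.5,[0,0,0],0.5],[0.5,[0,0,0],0.6],[0.5,[0,0,0],0.7],[0.5,[0,0,0],0.8],[0.5,[0,0,0],0.9],[0.5,[0,0,0],1.0]]}}

```text
time_s: 17.3
ee_pos: [0.5665, -0.0046, 0.203]
eef_rot: [-1.571, 0.001, 0.396]
force: [-0.4, -4.0, 0.5]
grip_width: 0.0276
```

```bash
python3 -c "
from h import *
to(.5667,-.0045,.203,.4)"
```

```text
pos [ 0.5665 -0.0046  0.203 ] yaw 0.396 F [-0.42 -4.    0.52] M [-0.912  0.183  0.219] q6 -0.468 t 17.3 w 0.027570828817401537
shift cm [0.02 0.   0.01] turn -0.004
```

Call:
{"fn": "jog_arm", "kwargs": {"targets": [[0.5,[0,0,0],0],[0.5,[0,0,0],0],[0.5,[0,0,0],0]]}}

```text
time_s: 17.6
ee_pos: [0.5665, -0.0046, 0.203]
eef_rot: [-1.571, 0.001, 0.402]
force: [-0.6, -3.3, -0.5]
grip_width: 0.028
```

```bash
cat > ang.py <<'E'
from h import *
to(.5667,-.0045,.203,.4)
snap('side','s%d.png'%(obs()['time_s']*100)); to(.5667,-.0045,.203,.4)
E
python3 ang.py
```

```text
pos [ 0.5665 -0.0046  0.203 ] yaw 0.402 F [-0.63 -3.27 -0.52] M [-1.089  0.332 -0.084] q6 -0.475 t 17.6 w 0.02796975006018677
shift cm [ 0.02  0.   -0.  ] turn 0.002
pos [ 0.5665 -0.0045  0.203 ] yaw 0.402 F [-1.45 -4.43  0.33] M [-1.161  0.404 -0.1  ] q6 -0.474 t 17.65 w 0.027481090199046453
shift cm [ 0.02  0.   -0.01] turn 0.002
```

Call:
{"fn": "jog_arm", "kwargs": {"targets": [[0.5,[-0.02,0,-0.04],0.1],[0.5,[-0.02,0,-0.04],0.2],[0.5,[-0.02,0,-0.04],0.3],[0.5,[-0.02,0,-0.04],0.4],[0.5,[-0.02,0,-0.04],0.5],[0.5,[-0.02,0,-0.04],0.6],[0.5,[-0.02,0,-0.04],0.7],[0.5,[-0.02,0,-0.04],0.8],[0.5,[-0.02,0,-0.04],0.9],[0.5,[-0.02,0,-0.04],1.0]]}}

```text
time_s: 18.65
ee_pos: [0.5665, -0.0048, 0.2029]
eef_rot: [-1.571, 0.001, -0.602]
force: [-0.5, -4.0, -0.6]
grip_width: 0.0277
```

```bash
python3 -c "
from h import *
to(.5667,-.0045,.203,-.6)"
```

```text
pos [ 0.5665 -0.0048  0.2029] yaw -0.602 F [-0.46 -3.97 -0.63] M [-0.922  0.439  0.253] q6 0.529 t 18.65 w 0.027678995454145327
shift cm [ 0.01 -0.01  0.04] turn -0.002
```

Call:
{"fn": "jog_arm", "kwargs": {"targets": [[0.5,[0,0,0],0.05],[0.5,[0,0,0],0.1],[0.5,[0,0,0],0.15],[0.5,[0,0,0],0.2],[0.5,[0,0,0],0.25],[0.5,[0,0,0],0.3],[0.5,[0,0,0],0.35],[0.5,[0,0,0],0.4],[0.5,[0,0,0],0.45],[0.5,[0,0,0],0.5]]}}

```text
time_s: 19.65
ee_pos: [0.5664, -0.0048, 0.2029]
eef_rot: [-1.572, 0.0, -1.1]
force: [-0.3, -2.1, -0.6]
grip_width: 0.0276
```

```bash
python3 -c "
from h import *
to(.5667,-.0045,.203,-1.1)"
```

```text
pos [ 0.5664 -0.0048  0.2029] yaw -1.1 F [-0.29 -2.08 -0.57] M [-0.949  0.514  0.182] q6 1.027 t 19.65 w 0.027557383966045228
shift cm [-0.01 -0.01  0.04] turn -0.0
```

Call:
{"fn": "jog_arm", "kwargs": {"targets": [[0.5,[0,0,0],0.05],[0.5,[0,0,0],0.1],[0.5,[0,0,0],0.15],[0.5,[0,0,0],0.2],[0.5,[0,0,0],0.25],[0.5,[0,0,0],0.3],[0.5,[0,0,0],0.35],[0.5,[0,0,0],0.4],[0.5,[0,0,0],0.45],[0.5,[0,0,0],0.5]]}}

```text
time_s: 20.65
ee_pos: [0.5663, -0.0048, 0.2028]
eef_rot: [-1.572, -0.0, -1.6]
force: [-2.3, -2.9, -1.9]
grip_width: 0.0275
```

```bash
python3 -c "
from h import *
to(.5667,-.0045,.203,-1.6)"
```

```text
pos [ 0.5663 -0.0048  0.2028] yaw -1.6 F [-2.34 -2.87 -1.9 ] M [-0.943  0.629  0.192] q6 1.527 t 20.65 w 0.027520288301943134
shift cm [-0.03 -0.02  0.04] turn -0.0
```

The total turn is 3.5 rad. The torque of about 0.19 N m corresponds to roughly 52 N on the block. I'll release and retreat.

Call:
{"fn": "jog_arm", "kwargs": {"targets": [[2.9,[0,0,0],0],[3.2,[0,0,0],0],[4,[0,0,0],0],[6,[0,0,0],0],[8,[0,0,0],0],[9,[0,0,0],0],[9,[0,0,0],0]], "grip_force": 5}}

```text
time_s: 21.35
ee_pos: [0.5666, -0.0048, 0.2031]
eef_rot: [-1.571, 0.0, -1.6]
force: [1.2, 0.4, -0.2]
grip_width: 0.0685
```

Call:
{"fn": "jog_arm", "kwargs": {"targets": [[9,[0,-1,0],0],[9,[0,-3,0],0],[9,[0,-5,0],0],[9,[0,-7,0],0],[9,[0,-9,0],0],[9,[0,-11,0],0],[9,[0,-12,0],0],[9,[0,-12,0],0]]}}

```text
time_s: 22.15
ee_pos: [0.5669, -0.0048, 0.3247]
eef_rot: [-1.568, -0.0, -1.6]
force: [-0.6, 0.2, -0.7]
grip_width: 0.0901
```

```bash
python3 m.py 5; python3 - <<'E'
from h import *
u=np.array([.44,.898]); b=np.array([.6195,.1085])
for n in('side4','side5','wrist4','wrist5'):
    p=np.load(f'pics/{n}.npy').reshape(-1,3)
    d=(p[:,:2]-b)@u; l=(p[:,:2]-b)@[.898,-.44]
    m=(d>-.105)&(d<-.032)&(abs(l)<.007)&(p[:,2]>.105)&(p[:,2]<.12)
    print(n,m.sum(),'beam slope,z54',np.polyfit(d[m]+.054,p[m,2],1).round(4))
    m=(abs(p[:,2]-.0575)<.003)&(np.linalg.norm(p[:,:2]-[.5665,-.0045],axis=1)<.06)
    print('block top mean',p[m].mean(0).round(4))
a=cv2.imread('pics/side5.png')[150:290,240:400]; b=cv2.imread('pics/wrist5.png')
cv2.imwrite('pics/c5.png',np.hstack([cv2.resize(a,(400,350),interpolation=2),cv2.resize(b,(400,350))]))
E
```

```text
pos [ 0.5669 -0.0048  0.3247] yaw -1.6 F [-0.64  0.2  -0.71] M [-0.025  0.226 -0.018] q6 1.527 t 22.15 w 0.09009795624661172
shift cm [-0.08  1.46 -0.3 ] turn -3.5
wrist 0.16 21 [ 0.5677 -0.004 ] [ 0.573 -0.015  0.163] [0.582 0.008 0.17 ]
wrist 0.17 42 [ 0.5677 -0.0041] [ 0.569 -0.018  0.17 ] [0.582 0.01  0.18 ]
wrist 0.18 50 [ 0.5679 -0.0041] [ 0.569 -0.018  0.18 ] [0.582 0.01  0.19 ]
wrist 0.19 51 [ 0.5679 -0.0041] [ 0.569 -0.018  0.19 ] [0.582 0.01  0.2  ]
wrist 0.2 56 [ 0.5679 -0.0042] [ 0.569 -0.018  0.2  ] [0.582 0.01  0.21 ]
wrist 0.21 189 [ 0.5673 -0.0041] [ 0.554 -0.018  0.21 ] [0.582 0.01  0.22 ]
wrist 0.22 575 [ 0.559  -0.0038] [ 0.557 -0.016  0.22 ] [0.58  0.008 0.227]
wrist top z [0.22540013 0.22648282]
top 0.21 13 [ 0.5685 -0.0019] [ 0.553 -0.014  0.212] [0.563 0.011 0.22 ]
top 0.22 10 [0.5707 0.002 ] [ 0.555 -0.008  0.22 ] [0.562 0.004 0.227]
top top z [0.22559705 0.23016209]
side 0.16 14 [ 0.5679 -0.0028] [ 0.554 -0.002  0.161] [0.578 0.012 0.169]
side 0.17 15 [ 0.5676 -0.0027] [ 0.553 -0.002  0.17 ] [0.577 0.012 0.179]
side 0.18 14 [ 0.5671 -0.0024] [ 0.553 -0.002  0.18 ] [0.578 0.015 0.188]
side 0.19 23 [ 0.5675 -0.0015] [ 0.553 -0.006  0.191] [0.583 0.014 0.2  ]
side 0.2 21 [ 0.5673 -0.0017] [ 0.553 -0.006  0.2  ] [0.582 0.014 0.21 ]
side 0.21 19 [ 0.5678 -0.0024] [ 0.555 -0.015  0.211] [0.582 0.016 0.219]
side 0.22 25 [ 0.5628 -0.0078] [ 0.556 -0.008  0.221] [0.578 0.009 0.228]
side top z [0.22316357 0.22700945]
side4 66 beam slope,z54 [-0.0312  0.1103]
block top mean [ 5.549e-01 -3.000e-04  5.750e-02]
side5 58 beam slope,z54 [-0.0405  0.1115]
block top mean [ 0.5562 -0.0008  0.0576]
wrist4 640 beam slope,z54 [-0.0176  0.111 ]
block top mean [ 0.558  -0.0144  0.0577]
wrist5 656 beam slope,z54 [-0.0374  0.1118]
block top mean [ 0.5732 -0.0156  0.0576]
```

View pics/c5.png

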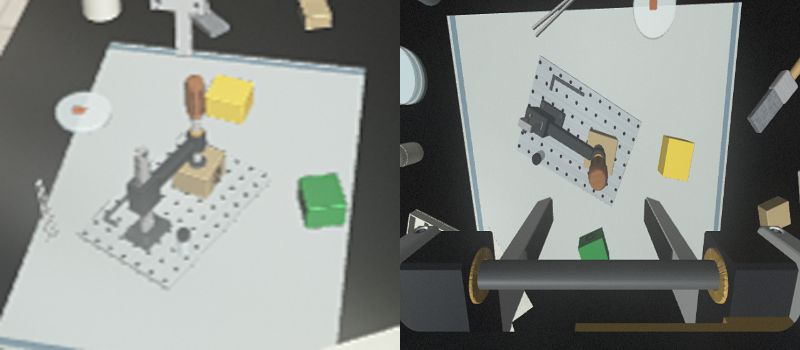

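The arm stands clear of everything, the block is in place, and the tilt has gone from about 0.018 to about 0.037 rad, which matches "screwed tight". I'll hand in.

```bash
python3 -c "
from station import ctrl
print(ctrl.hand_in())"
```

```text
the job is handed in; nothing more can be done
None
```

I clamped the resin block and handed the job in at about 22 s; no verdict was reported.

- **Push:** I pushed the sliding arm down at the push point with closed fingers until it went stiff. I held it at 10–14 N, with the beam about 110 mm above the bench.
- **Tightening:** I gripped the handle and turned it 3.5 rad clockwise, about 3.3 mm of feed if the handle did not slip, then let go and retreated upward.

**Last checks:**
- **Tilt:** in the wrist camera's depth data the arm's tilt rose from 0.018 rad after the bite to 0.037 rad, which matches "screwed tight".
- **Clamp force:** the last torque reading, 0.19 N m, suggests about 52 N on the block; by the angle turned it should be 41–52 N. I could not measure the force directly.
- **Other items:** in the last picture the block and the things around it show no visible movement, and the gripper was clear of everything.

**Readings that disagreed:**
- **Torque:** two mid-turn readings (0.22 and 0.25 N m) were higher than the angle implies. One reading at standstill was negative, so the torque signal is noisy.
- **Side camera:** its coarser data gave slightly higher tilts, 0.031 and then 0.041 rad.
- **Block position:** the simple average of the block-top points shifted between wrist views because the clamp hid different parts. The fixed side camera moved only about 1 mm.

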